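Hold a laser-marked block under the code reader

ROBOT

A 6-joint arm with a two-finger parallel gripper is mounted at the origin on the work surface. World frame = base frame: x ahead of the robot, y to its left, z up, the work surface at z = 0. Lengths are in m, angles in rad, forces in N, time in s.
With the tool pointing down it reaches from about 0.35 to 0.775 m from the base axis. Payload 7.3 kg.
Tool frame: the origin (TCP) lies at the very end of the fingers, on their centre line; the grasp point (between the pads) lies robot.pinch_z behind it (robot.pinch_z is the distance from the TCP to the grasp point, in m); y points along the fingers, z is the direction in which the jaws open and shut, and the axes are right-handed (so a half turn about y gives the same grasp; the last joint's range is limited). The gripper opens to 92 mm and grips with 3 to 60 N. Pads are 19 mm wide; open, the fingers measure 130 mm over their backs; the gripper's body (75 mm by 190 mm) begins 47 mm behind the grasp point.
Start: joints at [1.011, 0.342, 1.524, -0, 1.275, -0.146], TCP at [0.211, 0.481, 0.227] pointing down, gripper open.
Joint ranges: [-2.53, 2.53], [-0.77, 2.02], [0.04, 2.7], [-1, 4.14], [0.28, 2.66], [-3.11, 3.11]. Speed limits (rad/s): [2.57, 2.57, 3.14, 3.14, 3.14, 3.14].

INTERFACE

Orientations are given as [roll, pitch, yaw] about the fixed x, y, z axes, in that order (R = Rz(yaw) Ry(pitch) Rx(roll)).
In Python, from cell import status, viewer, robot gives the robot as it stands. The module is installed in compiled form; this text tells all that it offers.
- The arm moves only by the shell command python3 -m pendant 'ROWS' [FORCE]. ROWS is JSON, a list that holds one entry, the list of rows, each a list of 7 numbers: the shift along the tool's x, y, z in cm, then the turn, a rotation vector about the tool's x, y, z in rad, then the finger opening in cm, from 0 to 9.18. A call has 1 to 20 rows; each row is the pose to reach, as a shift and turn from the pose commanded when the call began, along the tool's axes at that moment; what a row does not reach only later rows make up. A row lasts 1/10 s, in which the tool goes at most 50 mm and 8.59 degrees, less where a joint would pass 70% of its speed; a pose out of reach is approached as far as the arm can. A call with a gripper value outside its range is refused whole. The fingers move at their own pace and stop on an object; FORCE is the grip in N (left out, the last holds). Time passes only in rows, so rows that repeat a pose let the fingers close. It gives the time, the measured TCP pose, the force and the opening at its end, in the units of the state.
- status.observe(): the state, without advancing time (a new reading comes with each control period).
- viewer.read_camera(name): name is "scene" or "top" or "wrist"; returns a dict with "image" (420x560x3 uint8, red, green, blue), "range_z" (420x560 float32, m along the optical axis (not along the pixel's ray), 0 where there is no reading), "fx", "fy", "cx", "cy" (pixels), "camera_from_world" (4x4, takes a point from world to camera coordinates). Camera axes: x right, y up, looking along -z (the intrinsics and any distortion apply to the point x, -y, -z); pixel columns grow to the right and rows downward; lengths in m; the calibration is good to about 2 mm. A picture is of the moment at which its call begins.
- robot.hand_in(): hands the job in, once; it reports no verdict.
The state is a dict: "time": time; "qpos": joint angles; "qvel": joint speeds; "joint_efforts": joint torques, N m; "tool_pos": TCP position; "tool_rot": TCP orientation; "contact_force": force on the tool from outside, world axes, zero at the start; "torque": the same for the moment, N m; "opening": finger opening in m.
Only numpy, scipy, OpenCV 4.12 (cv2) and the standard library are available. Lean on these libraries where they do the work, as an engineer would, in place of code of your own. Each camera call takes 0.05 s, during which the arm holds its last target. There are 200 camera calls.

TASK

Check the laser mark: lay the aluminium block with the dark code on its top into the black-walled pocket of the blue spring-return shuttle, seated flat with the code up, and let go of it while the shuttle is still at home. Then pull the shuttle out by its orange post until its white pointer is level with the red mark on the reader's sled, and finish while holding it there against the spring; do not let go. Leave the sled with the red mark and the other things on the bench where they are.

Things in the scene. Friction and masses are not known exactly. Their poses are not given: they have to be found in the camera images.
- coded_block: the block to check: bare aluminium, 60 (x) x 30 (y) x 26 (z) mm, 126 g or so, edges slightly rounded, with a dark 24 mm square code with white dots on its top. Lies flat on the bench at any yaw up to 46 degrees either way. Origin: centre of its underside, z up, x along its length. It may go in the pocket either way round (turned by half a turn).
- plain_block: a bystander: an identical aluminium block with no code on it, lying near the coded one (either of the two places may hold either block). Origin: centre of its underside, x along its length. Leave it.
- fixture: the fixed fixture: an aluminium plate with rows of small holes, 12 mm thick, x = -80 to 225, y = -55 to 175 mm; place and yaw vary. Its x axis is the way the shuttle is pulled, to the robot's right (within 18 degrees of world -y); y points away from the robot, to the reader. Origin: bench level, under the home pocket's centre. A blue spring housing 28 mm high stands at x = -79 to -67 mm.
- shuttle: the shuttle: a blue carriage plate 165 x 80 mm (x = -50 to 115 mm), its top 24 mm above the bench, with the pocket and the orange post on it. It only slides, along the fixture's x, from home (0) to 110 mm. A spring draws it home: about 3.6 N at home, growing by 0.6 N per 10 mm (about 7 N at 50 mm, 9 N at 90 mm), lightly damped; let go, it runs back home. Its origin and axes coincide with the fixture's when it is at home.
- nest (a point): centre of the floor of the pocket, 24 mm above the bench, axes as the shuttle's. Inside, the pocket is 70 mm along x and 38 mm along y; its black walls are 5 mm thick and 8 mm high, so a seated block stands 18 mm above them.
- post (a point): centre of the top of the orange upright post of the shuttle, 74 mm above the bench: a round post 18 mm in diameter and 50 mm high, with a 28 mm foot of 4 mm height. It stands on the shuttle 95 mm from the pocket's centre along +x and can be pinched from above in any direction.
- pointer (a point): free tip of the white pointer blade (4 mm wide) at the shuttle's +y edge, 58 mm from its centre line, level with the pocket's centre in x; moves with the shuttle (95 mm behind the post along x).
- mark (a point): end of the 4 mm wide red line on top of the small black sled (40 x 80 mm) beside the shuttle, axes as the fixture's. The sled carries the grey code reader (top about 155 mm above the bench, about 150 mm to the +y side of the shuttle's centre line) and its place along the fixture's x varies: 50 to 90 mm from the pointer at home. It is clamped stiffly. The shuttle is right when pointer and mark have the same place along the fixture's x; they stay 4 mm apart in y.
- lens_cleaner: a bystander: blue bottle, 50 mm in diameter, 130 mm high. Origin: centre of its underside.
- screwdriver: a bystander: screwdriver lying on the bench. Origin: under its middle.
- brass_bush: a bystander: flanged brass piece, 44 mm in diameter, 35 mm high. Origin: centre of its underside.
- mug: a bystander: white mug, 80 mm in diameter, 90 mm high. Origin: centre of its underside.
Not all that is in view belongs to the job. Leave any green or purple look-alike of the coded_block alone.

How it is judged:
On the way:
1. the coded block is seated flat in the pocket and let go while the shuttle is at home (x of coded_block in the frame of nest between -0.007 and 0.007 m and y of coded_block in the frame of nest between -0.007 and 0.007 m and z of coded_block in the frame of nest between -0.003 and 0.003 m and angle between the x axis of coded_block and the x axis of shuttle, either way round below 0.15 rad and angle between coded_block's own z axis and vertical below 0.12 rad and contact force between the fingers and coded_block below 0.3 N and distance of shuttle from where it was at the start of the episode below 0.006 m and linear speed of coded_block below 0.02 m/s), for 0.3 s.
At the end, for the whole second after the job is handed in: the coded block sits in the pocket (within 7 mm of its centre each way, 3 mm of its floor, flat, code up, not touched by the fingers), the pointer is within 6 mm of the red mark along the pull, the shuttle is still and the fingers hold it with more than 3 N; the mark has not moved by 5 mm (x of coded_block in the frame of nest between -0.007 and 0.007 m and y of coded_block in the frame of nest between -0.007 and 0.007 m and z of coded_block in the frame of nest between -0.003 and 0.003 m and angle between the x axis of coded_block and the x axis of shuttle, either way round below 0.15 rad and angle between coded_block's own z axis and vertical below 0.12 rad and contact force between the fingers and coded_block below 0.3 N and x of pointer in the frame of mark between -0.006 and 0.006 m and linear speed of shuttle below 0.01 m/s and contact force between the fingers and shuttle above 3 N and distance of mark from where it was at the start of the episode below 0.005 m); the arm keeps its last pose, push and grip.
It fails at once if the uncoded block, bottle, screwdriver, brass piece or mug is shoved by more than 20 mm (distance of any of plain_block, lens_cleaner, screwdriver, brass_bush, mug from where it was at the start of the episode above 0.02 m).
It fails at once if the sled with the red mark is shifted by more than 5 mm (distance of mark from where it was at the start of the episode above 0.005 m).
It also fails if it takes over 42 s, if anything falls off the work surface, if the arm or the gripper's body presses on something with over 40 N, if the wrist force passes 120 N, or if a joint passes its speed limit or range.

## Working session

There is one attempt and no reset: what is moved stays moved. The work goes in short steps, Python scripts to look and compute and a shell command to move; the robot and the scene stay as the last step left them, time stands still between calls to the robot, and variables do not carry over. Pictures are saved under pics/ and viewed, about 8 in all and at most 12, crops included, and the job is handed in when it is done.

```bash
mkdir -p pics; cat > h.py <<'E'
import numpy as np, cv2
from cell import status, viewer, robot
from scipy.spatial.transform import Rotation as R
def cam(n):
    c=viewer.read_camera(n); np.savez(''+n+'.npz',**{k:np.array(v) for k,v in c.items()}); return c
def load(n): return dict(np.load(''+n+'.npz'))
def pt(c,u,v,z=None):
    """pixel -> world; at height z if given, else by range"""
    T=np.linalg.inv(c['camera_from_world'])
    d=np.array([(u-c['cx'])/c['fx'],-(v-c['cy'])/c['fy'],-1.])
    if z is None: return T[:3,:3]@(d*c['range_z'][int(round(v)),int(round(u))])+T[:3,3]
    w=T[:3,:3]@d; return T[:3,3]+w*(z-T[2,3])/w[2]
def pix(c,p):
    q=c['camera_from_world'][:3]@np.append(p,1); return c['cx']-c['fx']*q[0]/q[2], c['cy']+c['fy']*q[1]/q[2]
def save(c,f,box=None,s=1):
    im=c['image'][...,::-1]
    if box: u0,v0,u1,v1=box; im=im[v0:v1,u0:u1]
    cv2.imwrite('pics/'+f,cv2.resize(im,None,fx=s,fy=s,interpolation=cv2.INTER_CUBIC))
E
python3 - <<'E'
from h import *
for n in('top','scene'): save(cam(n),n+'0.png')
s=status.observe(); print(s, robot.pinch_z); print(R.from_euler('xyz',s['tool_rot']).as_matrix() if len(s['tool_rot'])==3 else s['tool_rot'])
c=load('top');print(np.linalg.inv(c['camera_from_world']),c['fx'],[k for k in c])
E
```

```text
{'time': 0.1, 'qpos': array([ 1.01098552e+00,  3.42654961e-01,  1.52492757e+00,  9.38469421e-06,
        1.27540351e+00, -1.45990278e-01]), 'qvel': array([ 0.00148842, -0.002411  , -0.00359905,  0.00072249, -0.00016966,
       -0.00175262]), 'joint_efforts': array([ 1.08484714e-03, -4.32006347e+01, -2.44693476e+01,  7.17545184e-02,
        5.25399204e-02,  1.62126662e-05]), 'tool_pos': array([0.21088324, 0.48038325, 0.22611135]), 'tool_rot': array([-1.57217359e+00,  2.11578099e-04, -4.13823414e-01]), 'contact_force': array([0.82471859, 0.67036677, 0.39701535]), 'torque': array([-0.00594497, -0.0216401 , -0.00693298]), 'opening': 0.09172273567262275} 0.0188
[[ 9.15590054e-01 -7.47532391e-04  4.02112291e-01]
 [-4.02112930e-01 -1.17592670e-03  9.15589323e-01]
 [-2.11578097e-04 -9.99999029e-01 -1.37725923e-03]]
[[ 0.00531626  0.9840235  -0.17795921  0.33307181]
 [-0.9997348   0.00921771  0.02110365  0.01212853]
 [ 0.02240686  0.17779983  0.98381154  1.12447678]
 [ 0.          0.          0.          1.        ]] 403.88009132386543 ['image', 'range_z', 'fx', 'fy', 'cx', 'cy', 'camera_from_world']
```

View pics/top0.png

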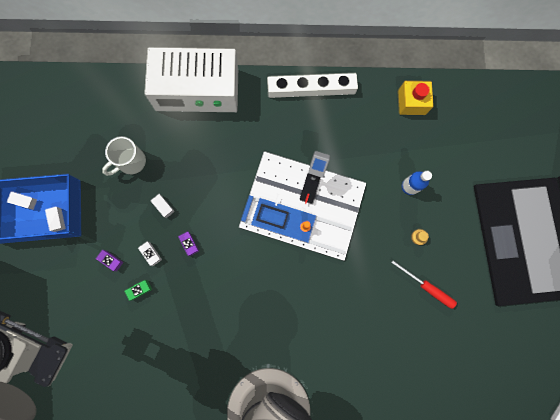

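The top view shows the coded aluminium block at about (149,253), the plain one at (162,205), the pocket at (272,216), the post at (306,227) and the red mark at about (307,198). I'll enlarge both areas.

```bash
python3 - <<'E'
from h import *
c=load('top'); im=c['image'][...,::-1]
a=cv2.resize(im[185:305,90:210],None,fx=5,fy=5,interpolation=cv2.INTER_CUBIC)
cv2.imwrite('pics/c1.png',a)
save(c,'c2.png',(235,148,370,263),5.8)
E
```

```text
(no output)
```

View pics/c1.png

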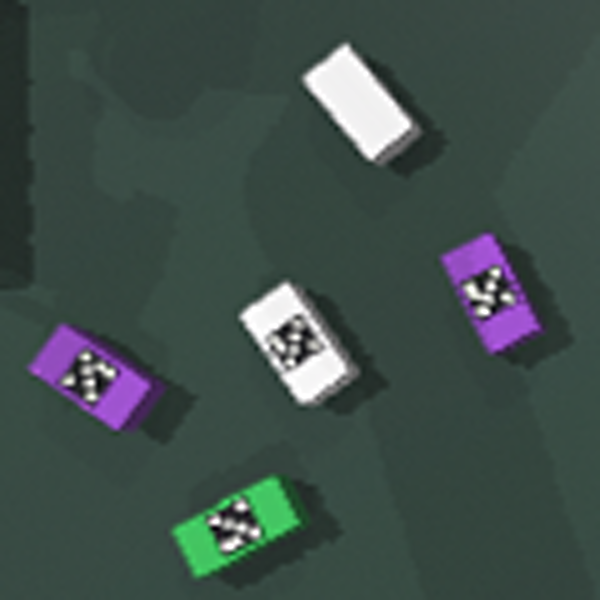

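View pics/c2.png

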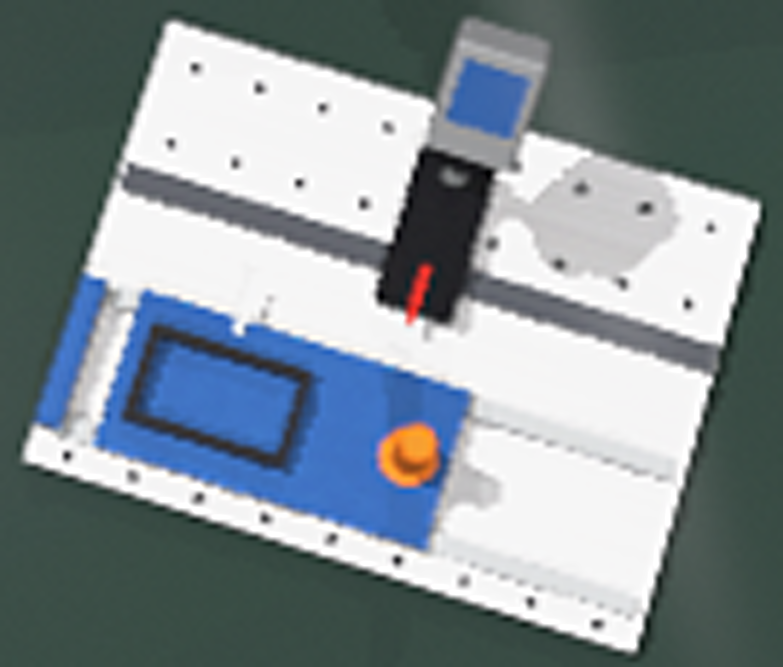

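The coded block's top corners in crop 1 are about (240,318), (290,281), (352,362) and (307,402). In crop 2, the pocket's outer corners are (152,323), (314,375), (285,468) and (123,417), and the red line's near end is at (412,322).

```bash
python3 - <<'E'
from h import *
c=load('top')
def m1(p,z=None): return pt(c,90+p[0]/5-.4,185+p[1]/5-.4,z)
def m2(p,z=None): return pt(c,235+p[0]/5.8-.4,148+p[1]/5.8-.4,z)
def rect(q):
    q=np.array(q)[:,:2]; L=[np.linalg.norm(q[i]-q[i-1]) for i in range(4)]
    r=cv2.minAreaRect(q.astype(np.float32)); print('rect c',q.mean(0),'sides',np.round(L,4)); return q
b=rect([m1(p,.026) for p in((240,318),(290,281),(352,362),(307,402))])
d=(b[2]+b[3]-b[0]-b[1]); print('block yaw',np.arctan2(d[1],d[0]))
p=rect([m2(p,.032) for p in((152,323),(314,375),(285,468),(123,417))])
d=p[1]+p[2]-p[0]-p[3]; yf=np.arctan2(d[1],d[0])
f=rect([m2(p,.012) for p in((170,20),(762,205),(637,655),(22,460))])
d=f[1]+f[2]-f[0]-f[3]; yp=np.arctan2(d[1],d[0]); print('yaw pocket',yf,'plate',yp)
X=np.array([np.cos(yp),np.sin(yp)]);Y=np.array([-X[1],X[0]])
n2=f.mean(0)-72.5e-3*X-60e-3*Y; print('nest from plate',n2, 'from pocket',p.mean(0))
print('nest height',m2((218,395)),'block top',m1((335,370)))
po=m2((422,440)); po2=m2((418,440),.074); print('post',po,po2,(po2[:2]-p.mean(0))@X,(po2[:2]-p.mean(0))@Y)
for q in((412,322),(422,285)):
  mk=m2(q); print('mark',mk,(mk[:2]-p.mean(0))@X,(mk[:2]-p.mean(0))@Y)
s=status.observe();print(s['tool_pos'],s['tool_rot'])
E
```

```text
rect c [0.40459444 0.32475584] sides [0.0589 0.0325 0.0562 0.0313]
block yaw -2.440214693569307
rect c [ 0.50715874 -0.00615822] sides [0.0471 0.0807 0.0465 0.0799]
rect c [ 0.54294341 -0.09305133] sides [0.2304 0.3051 0.2296 0.3062]
yaw pocket -1.8735128470128524 plate -1.8722174493413426
nest from plate [ 0.5071721 -0.0060073] from pocket [ 0.50715874 -0.00615822]
nest height [ 0.50887777 -0.00609198  0.02284792] block top [0.38911356 0.30422579 0.02379618]
post [ 0.48066952 -0.09772045  0.07550271] [ 0.4808656 -0.0960605  0.074    ] 0.09365492628790824 0.0015822470071347682
mark [ 0.54292933 -0.09778878  0.03445237] 0.07687996284732697 0.06136095323507323
mark [ 0.5615642  -0.10304094  0.03134064] 0.07636305705458722 0.08071492990142491
[0.21088324 0.48038325 0.22611135] [-1.57217359e+00  2.11578099e-04 -4.13823414e-01]
```

```bash
cat >> h.py <<'E'
def go(x,y,z,yaw):
    s=status.observe(); M=R.from_euler('xyz',s['tool_rot'])
    T=R.from_matrix(np.array([[np.cos(yaw),0,-np.sin(yaw)],[np.sin(yaw),0,np.cos(yaw)],[0,-1,0]]))
    print('shift cm',np.round(M.inv().apply(np.array([x,y,z])-s['tool_pos'])*100,2),'rot',np.round((M.inv()*T).as_rotvec(),3),'t',round(s['time'],2),'open',round(s['opening'],4),'F',np.round(s['contact_force'],1))
E
python3 -c "
from h import *
go(.4046,.3248,.13,-2.44)"
```

```text
shift cm [23.99  9.61 -6.44] rot [1.000e-03 2.026e+00 1.000e-03] t 0.1 open 0.0917 F [0.8 0.7 0.4]
```

```bash
python3 -m pendant '[[[6,0,-1.6,0,0.15,0,6],[12,0,-3.2,0,0.3,0,6],[18,2,-4.8,0,0.45,0,6],[24,4,-6.44,0,0.6,0,6],[24,6,-6.44,0,0.75,0,6],[24,7.6,-6.44,0,0.9,0,6],[24,9.6,-6.44,0,1.05,0,6],[24,9.6,-6.44,0,1.2,0,6],[24,9.6,-6.44,0,1.35,0,6],[24,9.6,-6.44,0,1.5,0,6],[24,9.6,-6.44,0,1.65,0,6],[24,9.6,-6.44,0,1.8,0,6],[24,9.6,-6.44,0,1.95,0,6],[24,9.6,-6.44,0,2.026,0,6],[24,9.6,-6.44,0,2.026,0,6],[24,9.6,-6.44,0,2.026,0,6]]]'
python3 - <<'E'
from h import *
c=cam('wrist'); save(c,'w1.png'); go(.4046,.3248,.011,-2.44)
print(pix(c,(.4046,.3248,.026)))
E
```

```text
time: 1.7
tool_pos: [0.4048, 0.3252, 0.1305]
tool_rot: [-1.571, -0.0, -2.437]
contact_force: [0.1, 0.5, -0.4]
opening: 0.0599
shift cm [ 0.04 11.95  0.02] rot [0.    0.002 0.   ] t 1.75 open 0.0599 F [-0.5 -0.5  0.1]
(np.float64(278.4402959184094), np.float64(212.99862529303667))
```

View pics/w1.png

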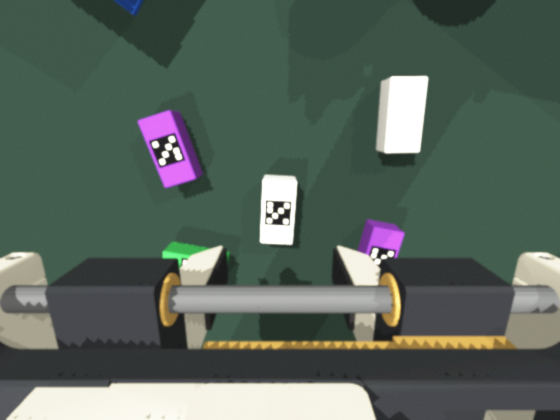

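The wrist view shows the code at (278,212); I predicted (278.4,213). The block's top edges run (264,177) to (262,243) and (297,178) to (293,244), so I'll check the yaw from those.

```bash
python3 - <<'E'
from h import *
c=load('wrist')
g=c['image'].astype(int); m=((g.min(2)>150)).astype(np.uint8); m[:165]=0; m[246:]=0; m[:,:250]=0; m[:,310:]=0
m=cv2.morphologyEx(m,cv2.MORPH_CLOSE,np.ones((9,9)))
v,u=np.nonzero(m); q=np.array([pt(c,a,b,.026)[:2] for a,b in zip(u,v)],np.float32)
r=cv2.minAreaRect(q*1000); print(r); b=cv2.boxPoints(r); print(b)
for p in((264,177),(262,243),(297,178),(293,244),(278.5,212)): print(pt(c,*p,.026))
E
```

```text
((405.943115234375, 326.9324035644531), (64.73236083984375, 31.260921478271484), 37.016624450683594)
[[370.6897  319.92676]
 [389.51025 294.96613]
 [441.19653 333.93805]
 [422.37598 358.89868]]
[0.42141621 0.35558197 0.026     ]
[0.37250217 0.31765617 0.026     ]
[0.43940786 0.33303731 0.026     ]
[0.39042834 0.29500536 0.026     ]
[0.40535134 0.32536614 0.026     ]
```

```bash
python3 -m pendant '[[[0,4,0,0,0.045,0,5.5],[0,8,0,0,0.045,0,5.5],[0,11,0,0,0.045,0,5.5],[0,11.95,0,0,0.045,0,5.5],[0,11.95,0,0,0.045,0,5.5],[0,11.95,0,0,0.045,0,5.5]]]'
python3 -m pendant '[[[0,0,0,0,0,0,2],[0,0,0,0,0,0,2],[0,0,0,0,0,0,2],[0,0,0,0,0,0,2],[0,0,0,0,0,0,2],[0,0,0,0,0,0,2]]]' 30
python3 -m pendant '[[[0,-2,0,0,0,0,2],[0,-5,0,0,0,0,2],[0,-9,0,0,0,0,2],[0,-9,0,0,0,0,2],[0,-9,0,0,0,0,2]]]'
python3 - <<'E'
from h import *
c=cam('wrist'); save(c,'w2.png'); go(.5072,-.006,.10,-1.8725)
E
```

```text
time: 2.35
tool_pos: [0.4058, 0.3258, 0.0124]
tool_rot: [-1.571, 0.002, -2.484]
contact_force: [0.6, 0.1, 0.1]
opening: 0.0552
time: 2.95
tool_pos: [0.4052, 0.3255, 0.0119]
tool_rot: [-1.571, 0.001, -2.485]
contact_force: [-1.1, 0.6, 6.4]
opening: 0.0296
time: 3.45
tool_pos: [0.4052, 0.3254, 0.1017]
tool_rot: [-1.571, 0.002, -2.485]
contact_force: [0.6, -1.2, -0.9]
opening: 0.0294
shift cm [12.07  0.08 32.48] rot [ 0.    -0.612  0.001] t 3.5 open 0.0297 F [-1.5 -0.9 -1.8]
```

View pics/w2.png

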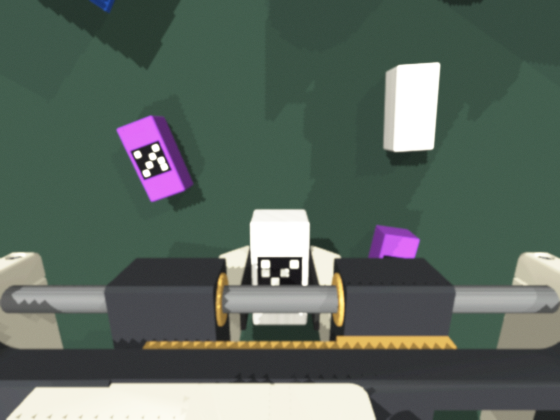

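The block is held, with its far top edge at v=210, u 252–308. I'll check how it sits relative to the TCP.

```bash
python3 - <<'E'
from h import *
c=load('wrist'); s=status.observe(); M=R.from_euler('xyz',s['tool_rot'])
for p in((253,211),(307,211),(252,322),(308,322)): print(np.round(1000*M.inv().apply(pt(c,*p,s['tool_pos'][2]+.0141)-s['tool_pos']),1))
print(s['tool_pos'],[np.round(1000*M.inv().apply(pt(c,280,v)-s['tool_pos']),1) for v in (214,225,238,250)])
E
```

```text
[-35.7 -14.1 -12. ]
[-35.7 -14.1  14.9]
[ 28.6 -14.1 -14.1]
[ 28.6 -14.1  17.1]
[0.40445097 0.32493124 0.10068671] [array([-30.3,  -0.8,   1.5]), array([-28.7, -15.2,   1.5]), array([-21.8, -15.2,   1.5]), array([-14.6, -13.7,   1.5])]
```

```bash
python3 -m pendant '[[[1.2,0,3.2,0,-0.1,0,2],[2.8,0,7.5,0,-0.2,0,2],[4.4,0,11.8,0,-0.3,0,2],[6,0,16.1,0,-0.4,0,2],[7.6,0,20.5,0,-0.5,0,2],[9.2,0,24.7,0,-0.612,0,2],[10.8,0,29,0,-0.612,0,2],[12,0,32.4,0,-0.612,0,2],[12.07,0,32.48,0,-0.612,0,2],[12.07,0,32.48,0,-0.612,0,2]]]'
python3 - <<'E'
from h import *
c=cam('wrist'); save(c,'w3.png'); go(.5072,-.006,.0365,-1.8725)
for q in((-.04,.024),(.04,.024),(.04,-.024),(-.04,-.024)):
  a=-1.8725; print(np.round(pix(c,(.5072+q[0]*np.cos(a)-q[1]*np.sin(a),-.006+q[0]*np.sin(a)+q[1]*np.cos(a),.032)),1))
E
```

```text
time: 4.5
tool_pos: [0.5066, -0.0061, 0.0996]
tool_rot: [-1.574, -0.0, -1.875]
contact_force: [-0.3, 0.7, -1.4]
opening: 0.0294
shift cm [0.05 6.34 0.11] rot [ 0.003 -0.001  0.   ] t 4.55 open 0.0299 F [-0.5 -0.1 -0.6]
[311.2 173.8]
[308.6 270.7]
[250.3 270.8]
[247.1 174. ]
```

View pics/w3.png

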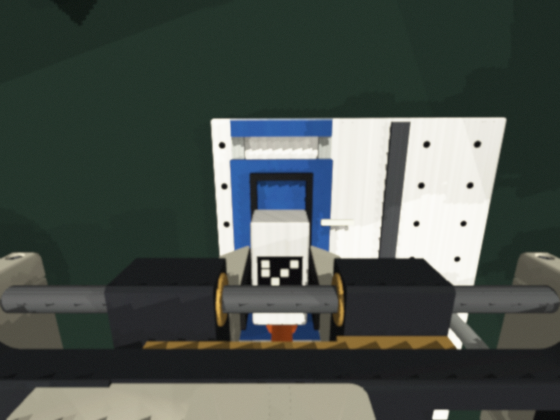

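The pocket's far corners appear at (250,173) and (312,173), about 1.5 mm towards +y from the prediction. The shift below includes that.

```bash
python3 -m pendant '[[[0,3,0.15,0,0,0,2],[0,5,0.15,0,0,0,2],[0,5.6,0.15,0,0,0,2],[0,6,0.15,0,0,0,2],[0,6.3,0.15,0,0,0,2],[0,6.3,0.15,0,0,0,2],[0,6.3,0.15,0,0,0,2]]]'
```

```text
time: 5.25
tool_pos: [0.5095, -0.006, 0.0389]
tool_rot: [-1.57, 0.0, -1.873]
contact_force: [0.1, -0.2, -0.4]
opening: 0.0296
```

```bash
python3 -m pendant '[[[0,0.15,0,0,0,0,2],[0,0.25,0,0,0,0,2],[0,0.25,0,0,0,0,2],[0,0.25,0,0,0,0,2]]]'
```

```text
time: 5.65
tool_pos: [0.5093, -0.0062, 0.0359]
tool_rot: [-1.57, 0.0, -1.873]
contact_force: [-0.1, -0.4, 0.6]
opening: 0.0297
```

```bash
python3 -m pendant '[[[0,0.1,0,0,0,0,2],[0,0.1,0,0,0,0,2],[0,0.1,0,0,0,0,2]]]'
```

```text
time: 5.95
tool_pos: [0.5093, -0.0062, 0.0358]
tool_rot: [-1.57, 0.0, -1.873]
contact_force: [-2.4, 0.3, 9.2]
opening: 0.0298
```

The 9 N upward reading at TCP z = 0.0358 matches the pocket floor. I'll release, rise and look.

```bash
python3 -m pendant '[[[0,0,0,0,0,0,4.6],[0,0,0,0,0,0,4.6],[0,0,0,0,0,0,4.6],[0,0,0,0,0,0,4.6],[0,-2,0,0,0,0,4.6],[0,-6,0,0,0,0,4.6],[0,-9,0,0,0,0,4.6],[0,-9,0,0,0,0,4.6],[-1,-9,0,0,0,0,4.6],[-1,-9,0,0,0,0,4.6]]]'
python3 - <<'E'
from h import *
c=cam('wrist'); save(c,'w4.png',(130,80,430,300),2.6); save(cam('top'),'t4.png',(225,148,370,263),5.5)
go(.507+.095*np.cos(-1.8725),-.006+.095*np.sin(-1.8725),.04,-1.8725)
E
```

```text
time: 6.95
tool_pos: [0.5116, 0.0045, 0.1236]
tool_rot: [-1.573, 0.0, -1.872]
contact_force: [0.0, 0.6, -1.0]
opening: 0.0458
shift cm [10.57  8.34 -0.1 ] rot [0.003 0.001 0.   ] t 7.05 open 0.0458 F [-0.2 -0.4 -0.6]
```

View pics/w4.png

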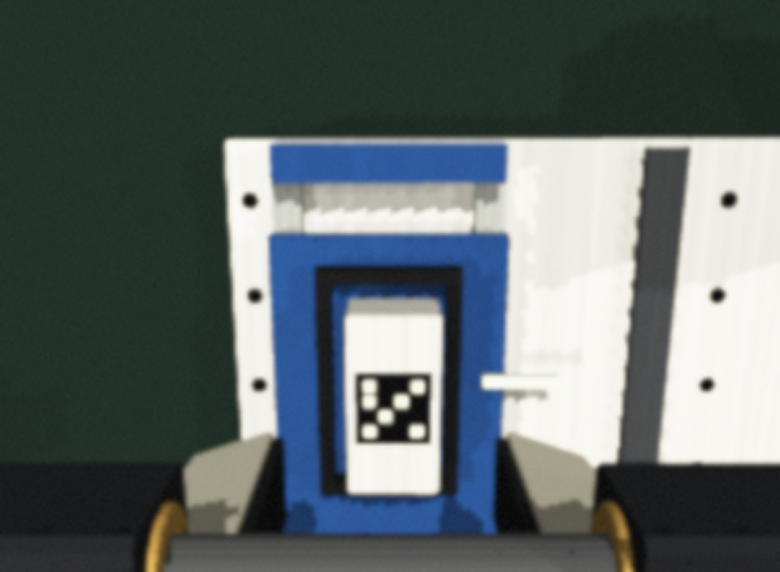

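The block lies flat inside the pocket with the code up, code centre at crop (394,408). I'll compute its offset from the pocket walls.

```bash
python3 - <<'E'
from h import *
c=load('wrist'); f=lambda p,z=None: pt(c,130+p[0]/2.6-.3,80+p[1]/2.6-.3,z)
a=-1.8725;X=np.array([np.cos(a),np.sin(a)]);Y=np.array([-X[1],X[0]])
P=[f(p,.032)[:2] for p in((316,268),(462,268),(457,494),(323,494))]
for p in P: print('corner',np.round(((p-[.5072,-.006])@X*1e3,(p-[.5072,-.006])@Y*1e3),1))
n=np.mean(P,0)
for p in((394,408),(345,310),(441,310),(345,493),(441,493)):
  w=f(p,.05)[:2]; print(np.round(((w-n)@X*1e3,(w-n)@Y*1e3),1))
print([f(p)[2] for p in((394,340),(365,470),(394,470),(395,350))])
t=f((545,382)); print('pointer',t,(t[:2]-n)@X,(t[:2]-n)@Y)
E
```

```text
corner [-40.5 -21.8]
corner [-40.5  25.1]
corner [39.5 25.5]
corner [ 39.5 -21.4]
[1.1 1.4]
[-30.5 -13.5]
[-30.5  15.6]
[ 30.5 -14.4]
[30.5 16.7]
[np.float64(0.04956142414441475), np.float64(0.04978319755663935), np.float64(0.04998283060227357), np.float64(0.04953853722245735)]
pointer [ 0.55978394 -0.02236713  0.02643407] 0.0004990737178806185 0.053216791425645824
```

View pics/t4.png

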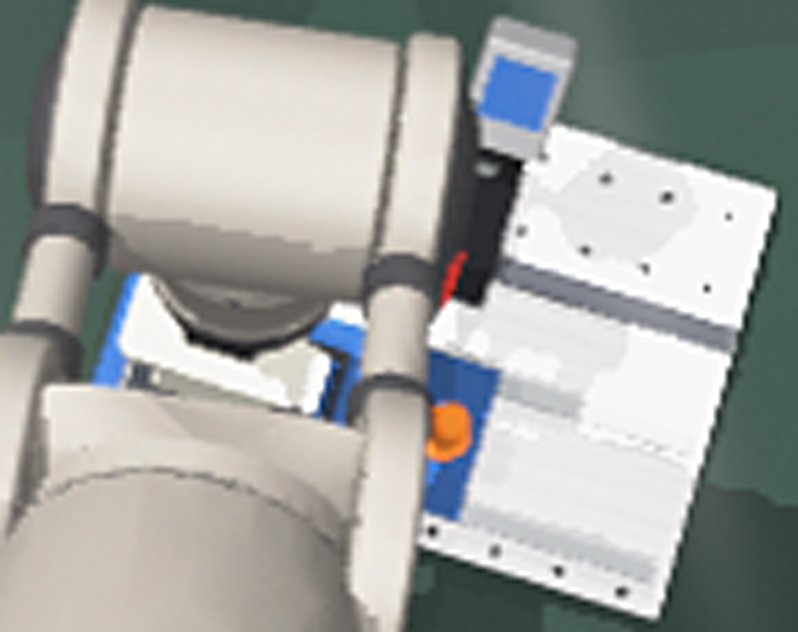

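The block is seated: its offset is about (0.7, 1.3) mm and its top is at 0.0497. The top view shows the wrist cylinder close to the reader, so I'll check clearance for the post grasp.

```bash
python3 - <<'E'
from h import *
c=load('top'); s=status.observe(); a=-1.8725;X=np.array([np.cos(a),np.sin(a)]);Y=np.array([-X[1],X[0]])
V,U=np.mgrid[100:263:1,160:380:1]; 
Q=np.array([pt(c,u,v) for u,v in zip(U.ravel(),V.ravel())])
F=np.c_[(Q[:,:2]-[.507,-.006])@X,(Q[:,:2]-[.507,-.006])@Y,Q[:,2]]*1e3
for lo,hi in((130,180),(180,250),(250,320),(320,500)):
  k=F[(F[:,2]>lo)&(F[:,2]<hi)]
  if len(k): print(lo,hi,len(k),k.min(0).round(),k.max(0).round())
r=F[(F[:,1]>100)&(F[:,2]>60)&(F[:,2]<165)]; print('reader',r.min(0).round(),r.max(0).round(),len(r))
w=load('wrist'); p=np.linalg.inv(w['camera_from_world'])[:3,3]; print('wristcam rel tcp',R.from_euler('xyz',s['tool_rot']).inv().apply(p-s['tool_pos']))
for z in(260,300,340,380,420):
  k=F[(F[:,2]>z)&(F[:,2]<z+40)&(F[:,1]>60)]
  if len(k): print(z,k.min(0).round(),k.max(0).round())
E
```

```text
130 180 310 [ 55. 127. 130.] [ 97. 180. 157.]
180 250 46 [-46. -51. 203.] [ 25.  -6. 249.]
250 320 410 [-47. -49. 250.] [ 26.  -8. 319.]
320 500 4411 [-80. -91. 321.] [ 66.  51. 500.]
reader [-394.  116.   60.] [ 97. 270. 157.] 717
wristcam rel tcp [-0.07602158 -0.15815177  0.00080922]
```

```bash
python3 -m pendant '[[[3,0,0,0,0,0,4.6],[7,0,0.05,0,0,0,4.6],[10,0,0.1,0,0,0,4.6],[10.55,1,0.1,0,0,0,4.6],[10.55,4,0.1,0,0,0,4.6],[10.55,7,0.1,0,0,0,4.6],[10.55,8.15,0.1,0,0,0,4.6],[10.55,8.15,0.1,0,0,0,4.6],[10.55,8.15,0.1,0,0,0,4.6]]]'
python3 -m pendant '[[[0,0,0,0,0,0,0.5],[0,0,0,0,0,0,0.5],[0,0,0,0,0,0,0.5],[0,0,0,0,0,0,0.5],[0,0,0,0,0,0,0.5],[0,0,0,0,0,0,0.5],[0,0,0,0,0,0,0.5]]]' 55
```

```text
time: 7.95
tool_pos: [0.4821, -0.0973, 0.0435]
tool_rot: [-1.571, 0.0, -1.872]
contact_force: [0.1, 0.3, 0.5]
opening: 0.0464
time: 8.65
tool_pos: [0.4797, -0.0969, 0.0435]
tool_rot: [-1.575, 0.0, -1.873]
contact_force: [-7.2, 1.4, 7.1]
opening: 0.0168
```

```bash
python3 -m pendant '[[[0.15,0,0,0,0,0,0.5],[0.5,0,0,0,0,0,0.5],[1,0,0,0,0,0,0.5],[1.6,0,0,0,0,0,0.5],[2.2,0,0,0,0,0,0.5],[2.8,0,0,0,0,0,0.5],[3.4,0,0,0,0,0,0.5],[4,0,0,0,0,0,0.5],[4.6,0,0,0,0,0,0.5],[5.2,0,0,0,0,0,0.5],[5.8,0,0,0,0,0,0.5],[6.4,0,0,0,0,0,0.5],[6.9,0,0,0,0,0,0.5],[7.3,0,0,0,0,0,0.5],[7.5,0,0,0,0,0,0.5],[7.6,0,0,0,0,0,0.5],[7.6,0,0,0,0,0,0.5],[7.6,0,0,0,0,0,0.5]]]'
python3 - <<'E'
from h import *
c=cam('wrist'); save(c,'w5.png',(160,110,460,300),2.6); save(cam('top'),'t5.png',(225,148,370,263),5.5)
E
```

```text
time: 10.45
tool_pos: [0.4577, -0.1681, 0.0434]
tool_rot: [-1.574, 0.002, -1.873]
contact_force: [-2.8, 8.4, 7.1]
opening: 0.0167
```

View pics/w5.png

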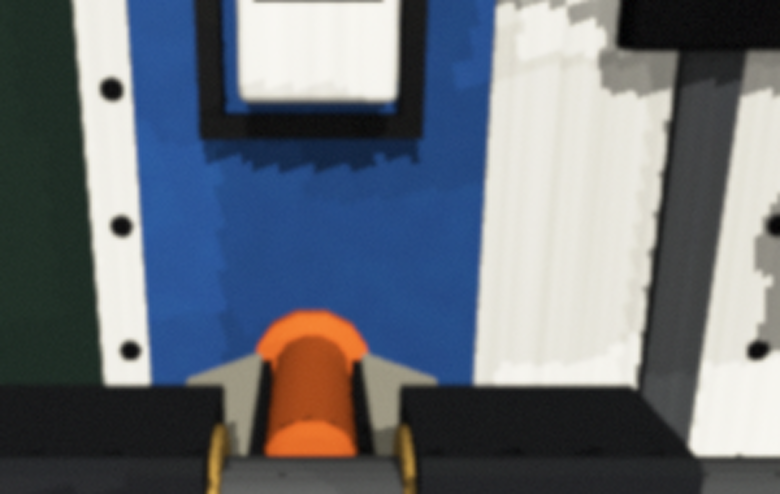

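The post is held at crop (310,380). The pointer and mark are above this crop, so I'll view the upper part.

```bash
python3 - <<'E'
from h import *
save(load('wrist'),'w6.png',(220,0,420,150),4)
E
```

```text
(no output)
```

View pics/w6.png

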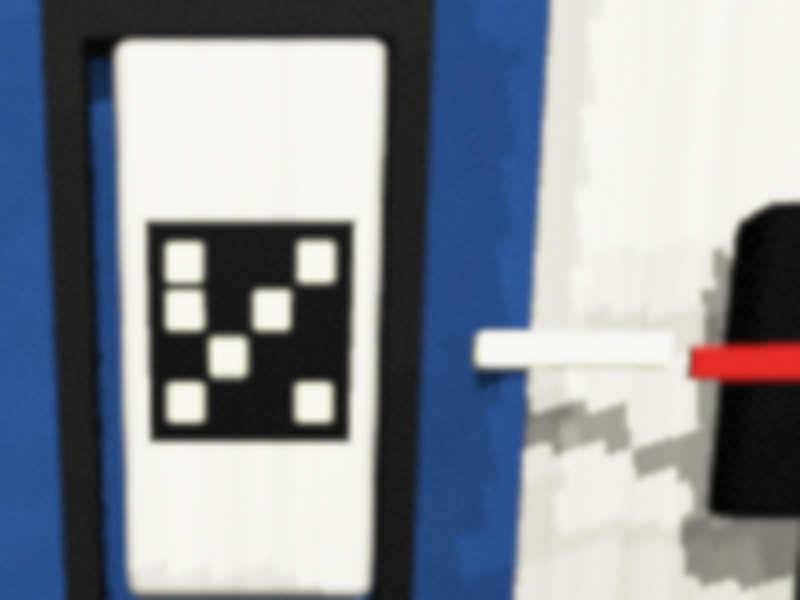

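Pointer tip at crop (668,350), red mark end at (694,363). I'll convert both with range.

```bash
python3 - <<'E'
from h import *
c=load('wrist'); f=lambda p,z=None: pt(c,220+p[0]/4-.4,p[1]/4-.4,z)
a=-1.8725;X=np.array([np.cos(a),np.sin(a)]);Y=np.array([-X[1],X[0]])
for n,L in(('ptr',((600,350),(640,350),(665,350))),('mark',((705,363),(740,362),(780,362)))):
  for p in L: w=f(p)-[.507,-.006,0]; print(n,np.round([w[:2]@X*1e3,w[:2]@Y*1e3,w[2]*1e3],1))
E
```

```text
ptr [74.5 50.3 26.7]
ptr [74.4 55.9 26.1]
ptr [74.4 59.2 26.3]
mark [76.4 63.5 29.6]
mark [76.3 68.  30. ]
mark [76.1 74.  28.2]
```

```bash
python3 -m pendant '[[[0.1,0,0,0,0,0,0.5],[0.2,0,0,0,0,0,0.5],[0.2,0,0,0,0,0,0.5],[0.2,0,0,0,0,0,0.5],[0.2,0,0,0,0,0,0.5],[0.2,0,0,0,0,0,0.5]]]'
python3 - <<'E'
from h import *
c=cam('wrist'); save(c,'w7.png',(220,0,420,150),4)
E
```

```text
time: 11.15
tool_pos: [0.4571, -0.1699, 0.0434]
tool_rot: [-1.575, 0.003, -1.873]
contact_force: [-3.2, 9.6, 7.0]
opening: 0.0168
```

View pics/w7.png

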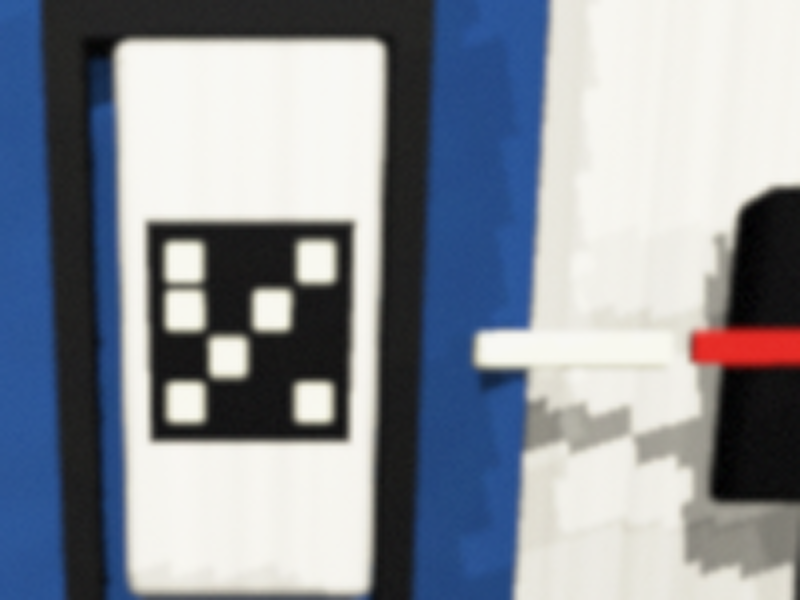

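The pointer at v=350 and the mark at v=348 are now level. I'll run one numeric check of the pointer and block, then hand in.

```bash
python3 - <<'E'
from h import *
c=load('wrist'); f=lambda p,z=None: pt(c,220+p[0]/4-.4,p[1]/4-.4,z)
a=-1.8725;X=np.array([np.cos(a),np.sin(a)]);Y=np.array([-X[1],X[0]])
for n,p in(('ptr',(640,350)),('mark',(740,348)),('code',(251,331)),('blk',(250,120)),('blk',(250,500))):
  w=f(p)-[.507,-.006,0]; print(n,np.round([w[:2]@X*1e3,w[:2]@Y*1e3,w[2]*1e3],1))
s=status.observe(); print(s['time'],s['contact_force'],s['opening'])
E
```

```text
ptr [76.3 55.8 26.1]
mark [76.4 68.2 28.8]
code [77.   3.4 50.2]
blk [55.4  3.2 50.3]
blk [95.7  3.3 49.4]
11.2 [-2.23300619  9.67064536  7.60122596] 0.01698489380442948
```

```bash
python3 -c "
from cell import robot
print(robot.hand_in())"
```

```text
the job is handed in; nothing more can be done
None
```

I laid the coded block in the pocket and let go of it before touching the shuttle. I then pinched the orange post at 55 N, pulled the shuttle out about 76 mm, and handed in at 11.2 s while still holding it. The hand-in itself gives no verdict.

**Block seat:** After release at home, the block was about 1 mm off the pocket's centre each way. It lay flat with its top at 49.5–50 mm and the code up. It read about the same after the pull.

**Pointer and mark:** On the first pull the pointer was 1.9 mm short, so I corrected it. The last wrist view put the pointer at 76.3 mm and the mark at 76.4 mm along the pull. The wrist felt about 10 N of pull in the bench plane.

**Disagreements:** The wrist camera placed the fixture 1.5–2 mm further in y than the top camera, which is within calibration. The fingers read 16.8 mm open on the 18 mm post, but the shuttle followed the pull without slipping.

**Bystanders:** I touched nothing else that I know of, but I took no final picture of the other things on the bench. The mark reads within 1 mm of its first place along the pull.

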